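# Hang the twin-pocket utensil saddle over the rail under the gantry shelf

## Robot

A 6-joint arm with a two-finger parallel gripper is mounted at the origin on a cart in front of the work surface, level with it; the furniture and walls round the work are solid. World frame = base frame: x ahead of the robot, y to its left, z up, the work surface at z = 0. Lengths are in m, angles in rad, forces in N, time in s.
With the tool pointing down it reaches from about 0.225 to 0.875 m from the base axis. Payload 3.4 kg.
Tool frame: the origin (TCP) lies midway between the tips of the shut fingers; the grasp point (between the pads) lies 19 mm behind it; z points along the fingers, y is the line along which they close (so a half turn about z gives the same grasp; the last joint's range is limited). The gripper opens to 85 mm and grips with 20 to 120 N. Pads are 22 mm wide; open, the fingers measure 114 mm over their backs; the gripper's body (76 mm by 85 mm) begins 54 mm behind the grasp point. The pads swing forward as they close: fully open they stand 13 mm farther back than shut.
Start: joints at [-1.376, 0.276, 1.505, -0, 1.361, -0.121], TCP at [0.179, -0.547, 0.231] pointing down, gripper open.
Joint ranges: [-2.89, 2.89], [-0.75, 2.08], [0.22, 2.7], [-1.18, 4.32], [0.11, 2.71], [-2.7, 2.7]. Speed limits (rad/s): [2.57, 2.57, 3.14, 3.14, 3.14, 3.14].

## Interface

Orientations are given as a unit quaternion [w, x, y, z].
In Python, from cell import manip gives the robot as it stands. Calls block until the motion is done:
- manip.move_ptp(position, orientation): joint-space move of the TCP to a pose.
- manip.move_straight(position, orientation=None, velocity=0.15): straight line of the TCP; orientation=None keeps the orientation; velocity is the mean speed in m/s.
- manip.set_joints(angles): joint-space move.
- manip.command_gripper(opening, grasp_force=None): finger opening in m; grasp_force is the grip in N (None keeps the last); returns when the fingers have stopped.
- manip.wait(seconds).
- manip.ik(position, orientation): joint angles nearest the present ones, or None.
- manip.get_state(): the state.
- manip.snapshot(name): name is "scene" or "top" or "wrist"; returns a dict with "pixels" (420x560x3 uint8, red, green, blue), "mtx" (3x3 intrinsics, pixels), "R" (3x3) and "t" (3): a world point X has camera coordinates R X + t; the wrist camera has in their place "hand_eye" (4x4, takes a point from camera to tool coordinates, whose origin is the TCP and whose axes are the flange's). Camera axes: x right, y down, z forward; pixel columns grow to the right and rows downward; lengths in m; the calibration is good to about 2 mm. The wrist camera is an equidistant fisheye: a pixel r from the principal point sees the ray r / f radians off the axis. A picture is of the moment at which its call begins: read the wrist's pose just before it. There is no depth.
A pose or a line that the arm cannot do raises manip.PlanningError and nothing moves.
- manip.close_job(): hands the job in; it is judged then, once.
The state is a dict: "t": time; "q": joint angles; "qd": joint speeds; "joint_efforts": joint torques, N m; "position": TCP position; "tcp_rot": TCP orientation; "contact_force": force on the tool from outside, world axes, zero at the start; "wrist_torque": the same for the moment, N m; "grip_width": finger opening in m; "grip_force": force on a finger pad.
Only numpy, scipy, OpenCV 4.12 (cv2) and the standard library are available. Lean on these libraries where they do the work, as an engineer would, in place of code of your own. Each camera call takes 0.05 s, during which the arm holds its last target. There are 200 camera calls.

## Task

Take the steel twin-pocket utensil saddle off its step stand and hang it over the horizontal rail below the gantry shelf, about the middle of the rail, with one pocket in front of the rail and one behind. The rail can be clamped at various heights: lower the saddle gently until you feel the rail carry it, and only then let go, so that it hangs upright. Do not drop it, do not bump the gantry with the arm or the gripper, and leave the soup bowl, the pepper shaker and the spice jar where they are.

Things in the scene. Friction and masses are not known exactly. Their poses are not given: they have to be found in the camera images.
- saddle: Loose stainless utensil saddle, 106 (x) x 70 (y) x 120 mm high, 0.28 to 0.46 kg, upright on the step stand. Origin at the centre of its underside, z up, y along its ridge. Two open pockets 34 x 70 x 55 mm high, at -x and +x, leave a channel 38 mm wide along y, open below. The two halves are alike, so either pocket may go behind.
- saddle_grip (a point): Centre of the flat loop handle on the saddle's ridge, where to hold it: 104 mm above the underside. The handle is 40 mm wide in y, 10 mm thick in x, and reaches from 75 to 120 mm above the underside. Grip it across its 40 mm width (fingers closing along the saddle's y); the tool may be tilted about y. Axes as the saddle's.
- saddle_seat (a point): The point of the saddle that lies on the rail's axis once it is fully seated: on its centre plane, 62 mm above its underside. The channel's roof is an inverted V at 45 degrees, its inner apex 73 mm above the underside. Axes as the saddle's.
- step_stand: Fixed steel step stand, 150 (x) x 130 (y) x 90 mm high with a flat top, on which the saddle stands at first, at or within 12 mm of its middle. Origin at the centre of its underside, z up.
- gantry: Fixed steel gantry; origin on the worktop below the rail's middle, y along the rail, +x away from the robot. The rail, a round bar 16 mm thick, runs at x = 0, y -165 to 165 mm; arms at its ends run back to two uprights at x = 115, y = +-165 mm. Its height is reset each time and not reported: axis 127 to 178 mm above the worktop. It is clamped tight and does not give.
- shelf_edge (a point): Middle of the front edge of the wire shelf above the rail: straight above the rail, 405 mm over the worktop (underside). The shelf reaches 220 mm back (+x) and 170 mm to each side. An upright gripper strikes it; a tool tilted 30 to 45 degrees, fingers forward and down, wrist leaning back to the robot (-x), does not. Axes as the gantry's.
- soup_bowl: Bystander: small ribbed bowl of soup, 141 mm in diameter, 62 mm high, loose. Origin at the centre of its underside.
- pepper_shaker: Bystander: steel pepper shaker, 58 mm in diameter, 95 mm high, loose. Origin at the centre of its underside.
- spice_jar: Bystander: slim white-capped spice jar, 47 mm in diameter, 98 mm high, loose. Origin at the centre of its underside.

How it is judged:
By the outcome, as a careful person would: the job done as asked, in the order asked, and still so for the second after the job is handed in, with the robot touching nothing.
It also fails if it takes over 48 s, if anything falls off the work surface, if the arm or the gripper's body presses on something with over 40 N, if the wrist force passes 120 N, or if a joint passes its speed limit or range.

## Working session

There is one attempt and no reset: what is moved stays moved. The work goes in short steps, each a Python script; the robot and the scene stay as the last script left them, time stands still between calls to the robot, and variables do not carry over. Pictures are saved under pics/ and viewed, at most 11 in all, crops included, and the job is handed in when it is done.

```bash
mkdir -p pics; ls
python3 - <<'E'
from cell import manip
import cv2,numpy as np,pickle
d={}
for n in("scene","top","wrist"):
    s=manip.snapshot(n);d[n]=s
    cv2.imwrite(f"pics/{n}0.png",s["pixels"][:,:,::-1])
    print(n,s["mtx"].tolist(),*( [s["R"].round(3).tolist(),s["t"]] if "R" in s else [s["hand_eye"].round(3).tolist()]))
pickle.dump(d,open("d0.pkl","wb"))
print(manip.get_state())
E
```

```text
pics
scene [[487.2864607427007, 0.0, 278.8538046548438], [0.0, 487.2864607427007, 212.49304286957428], [0.0, 0.0, 1.0]] [[-0.522, -0.853, -0.003], [-0.556, 0.343, -0.757], [0.647, -0.393, -0.654]] [0.3268407  0.44211259 1.0330289 ]
top [[388.3002432050139, 0.0, 278.7480806306478], [0.0, 388.3002432050139, 210.35305873189623], [0.0, 0.0, 1.0]] [[0.015, -1.0, 0.009], [-0.996, -0.016, -0.09], [0.09, -0.007, -0.996]] [0.0696097  0.54551141 1.25867521]
wrist [[325.19226210127806, 0.0, 279.6766179086223], [0.0, 325.19226210127806, 211.51831860798086], [0.0, 0.0, 1.0]] [[-0.0, -0.959, -0.284, 0.073], [1.0, -0.0, -0.001, 0.0], [0.001, -0.284, 0.959, -0.142], [0.0, 0.0, 0.0, 1.0]]
{'t': 0.15, 'q': array([-1.37601908e+00,  2.76460377e-01,  1.50585460e+00,  8.70216007e-06,
        1.36068802e+00, -1.20999414e-01]), 'qd': array([-0.0005157 , -0.00114744, -0.00440531, -0.00020555,  0.00027405,
       -0.00083303]), 'joint_efforts': array([ 1.46554379e-03, -4.17142510e+01, -2.46032971e+01, -1.89137004e-04,
        7.60094903e-03, -1.44161692e-05]), 'position': array([ 0.17849019, -0.54617966,  0.23062745]), 'tcp_rot': array([-7.04848398e-04,  9.87561407e-01,  1.57232216e-01, -2.17552452e-05]), 'contact_force': array([-0.30040813,  0.17837436,  0.29044531]), 'wrist_torque': array([-0.0219982 ,  0.00977049,  0.01960499]), 'grip_force': 0.0, 'grip_width': 0.08575474500294637}
```

View pics/scene0.png

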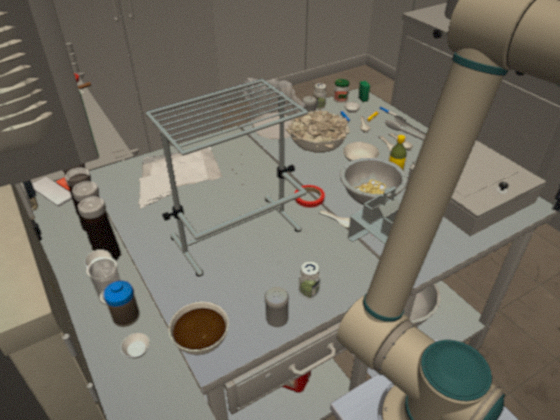

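View pics/top0.png

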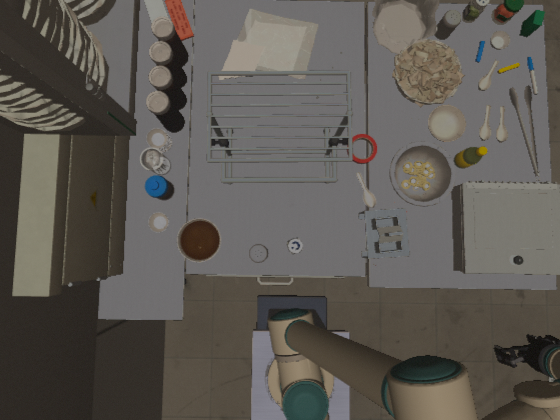

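The scene view shows the gantry with its rail from about (180,232) to (307,192), and the stand with the saddle near (375,215), partly hidden by the arm. The top view shows the saddle on its stand near (386,233) and the rail along row 182, columns 225–337. Next I'll look at enlarged crops.

Run:
```python
import cv2,numpy as np,pickle
d=pickle.load(open("d0.pkl","rb"))
def crop(n,x,y,w,h,W,H):
    im=cv2.resize(d[n]["pixels"][y:y+h,x:x+w,::-1],(W,H),interpolation=cv2.INTER_CUBIC)
    return cv2.convertScaleAbs(im,alpha=1.4,beta=10)
a=np.hstack([crop("top",355,200,60,60,400,300)[:, :],crop("scene",340,180,80,60,400,300)])
b=np.hstack([crop("top",205,120,160,70,480,300),crop("scene",150,170,170,110,320,300)])
cv2.imwrite("pics/c1.png",np.vstack([a,b]))
```

```text
(no output)
```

View pics/c1.png

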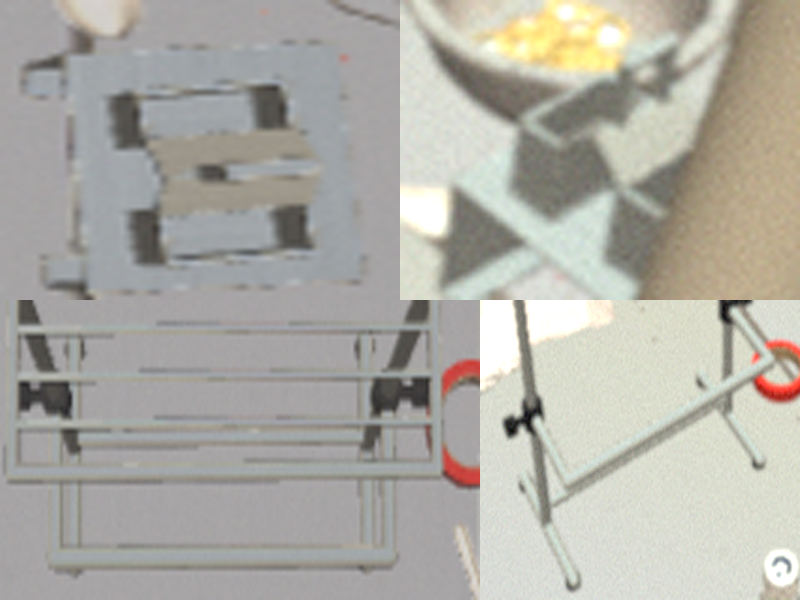

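View pics/wrist0.png

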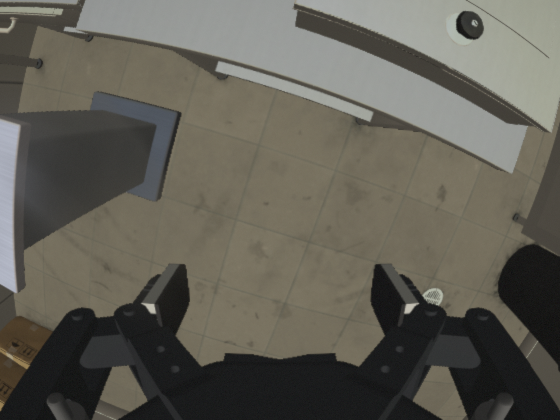

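```bash
cat > h.py <<'E'
import numpy as np, cv2, pickle
def ray(s,u,v):
    K=s["mtx"];c=-s["R"].T@s["t"]
    r=s["R"].T@np.linalg.inv(K)@[u,v,1.]
    return c,r/np.linalg.norm(r)
def onz(s,u,v,z):
    c,r=ray(s,u,v);return c+r*(z-c[2])/r[2]
def tri(rs):
    A=sum(np.eye(3)-np.outer(r,r) for c,r in rs);b=sum((np.eye(3)-np.outer(r,r))@c for c,r in rs)
    X=np.linalg.solve(A,b);return X,[np.linalg.norm(np.cross(X-c,r)) for c,r in rs]
def wray(s,T,u,v):   # fisheye ray, T = world from tool
    K=s["mtx"];p=np.array([u-K[0,2],v-K[1,2]])/K[0,0];th=np.linalg.norm(p)
    d=np.r_[p/th*np.sin(th),np.cos(th)];M=T@s["hand_eye"]
    return M[:3,3],M[:3,:3]@d
def quat(tilt,yaw=0):  # tool pointing down, y along -+y, tilted fingers forward
    from scipy.spatial.transform import Rotation as R
    r=R.from_euler('z',yaw)*R.from_euler('y',-tilt)*R.from_quat([1,0,0,0])
    q=r.as_quat();return q[[3,0,1,2]],r.as_matrix()
def pose(st):
    from scipy.spatial.transform import Rotation as R
    q=st["tcp_rot"];T=np.eye(4);T[:3,:3]=R.from_quat(q[[1,2,3,0]]).as_matrix();T[:3,3]=st["position"];return T
E
python3 - <<'E'
from h import *
np.set_printoptions(precision=4,suppress=True)
d=pickle.load(open("d0.pkl","rb"));t=d["top"];s=d["scene"]
for a,b in(((225.7,180),(196.8,238.6)),((334.3,180),(304.1,192.7))): print(tri([ray(t,*a),ray(s,*b)]))
for z in(.127,.15,.178): print(onz(t,280,180,z))
C=lambda x,y:(355+x/6.667,200+y/5)
print("stand",[onz(t,*C(*p),.09) for p in((73,55),(340,42),(362,278),(90,290))])
print("ridge",[onz(t,*C(*p),.165) for p in((155,172),(320,172))])
print("shelf",[onz(t,205+x/3,120+168/4.286,.405) for x in (12,437)])
print("objs",[onz(t,*p,z) for p,z in(((199,240),.06),((258,253),.095),((295,245),.098))])
from cell import manip
for tilt in(0,35,40,45):
  q,M=quat(np.radians(tilt)); print(tilt,M[:,2],M[:,0],manip.ik([.4,-.2,.4],q),manip.ik([.6,.1,.3],q))
E
```

```text
(array([0.6238, 0.2427, 0.1474]), [np.float64(0.0032222391896906894), np.float64(0.003222239189690501)])
(array([ 0.626 , -0.0843,  0.1593]), [np.float64(0.0006104444834428287), np.float64(0.0006104444834429762)])
[0.6284 0.0766 0.127 ]
[0.6245 0.0768 0.15  ]
[0.6197 0.0771 0.178 ]
stand [array([ 0.5408, -0.195 ,  0.09  ]), array([ 0.5511, -0.3212,  0.09  ]), array([ 0.4037, -0.3295,  0.09  ]), array([ 0.3944, -0.2023,  0.09  ])]
ridge [array([ 0.4656, -0.2133,  0.165 ]), array([ 0.4668, -0.286 ,  0.165 ])]
shelf [array([0.6276, 0.2463, 0.405 ]), array([ 0.6334, -0.0862,  0.405 ])]
objs [array([0.4422, 0.3309, 0.06  ]), array([0.4046, 0.1408, 0.095 ]), array([0.431 , 0.0269, 0.098 ])]
0 [ 0.  0. -1.] [1. 0. 0.] [-0.6195  0.026   1.4065 -0.      1.7091  0.9513] [ 0.0508  0.2988  1.3045 -0.      1.5382  1.6216]
35 [ 0.5736  0.     -0.8192] [0.8192 0.     0.5736] [-1.0623 -0.2487  1.7914  0.5449  1.3118  0.4435] [ 0.0776  0.0105  1.8235 -0.0691  0.6993  1.6873]
40 [ 0.6428  0.     -0.766 ] [0.766  0.     0.6428] [-1.1494 -0.2739  1.8528  0.6548  1.2983  0.3257] [ 0.0828 -0.0147  1.8987 -0.0997  0.5634  1.7187]
45 [ 0.7071  0.     -0.7071] [0.7071 0.     0.7071] [-1.2392 -0.2933  1.9153  0.7665  1.3015  0.2023] [ 0.0884 -0.0335  1.9738 -0.1529  0.4222  1.773 ]
```

Run:
```python
from h import *
from cell import manip
np.set_printoptions(precision=3,suppress=True)
for tilt in(40,45):
  for y,P in((5,[.47,-.25,.194]),(5,[.47,-.25,.34]),(1,[.5,.0776,.34]),(1,[.625,.0776,.28]),(1,[.625,.0776,.195])):
    q,M=quat(np.radians(tilt),np.radians(y)); print(tilt,P,manip.ik(np.array(P)+.019*M[:,2],q))
q,M=quat(0,np.radians(5))
manip.move_ptp([.40,-.24,.36],q)
st=manip.get_state();s=manip.snapshot("wrist");print(st["t"],st["position"],st["contact_force"])
pickle.dump((s,pose(st)),open("w1.pkl","wb"));cv2.imwrite("pics/w1.png",s["pixels"][:,:,::-1])
```

```text
40 [0.47, -0.25, 0.194] [-1.016  0.1    2.126  0.927  0.8   -0.165]
40 [0.47, -0.25, 0.34] [-1.016 -0.054  1.87   0.706  1.084  0.204]
40 [0.5, 0.0776, 0.34] [ 0.016 -0.19   1.98   0.002  0.653  1.568]
40 [0.625, 0.0776, 0.28] [0.011 0.063 1.91  0.01  0.47  1.557]
40 [0.625, 0.0776, 0.195] [0.011 0.161 2.046 0.018 0.237 1.548]
45 [0.47, -0.25, 0.194] [-1.072  0.113  2.182  1.085  0.823 -0.358]
45 [0.47, -0.25, 0.34] [-1.072 -0.061  1.929  0.829  1.073  0.072]
45 [0.5, 0.0776, 0.34] [ 0.015 -0.215  2.048  0.003  0.523  1.567]
45 [0.625, 0.0776, 0.28] [0.01  0.05  1.982 0.016 0.324 1.551]
45 [0.625, 0.0776, 0.195] None
1.6333 [ 0.4   -0.241  0.36 ] [-0.14  -0.913  0.682]
```

View pics/w1.png

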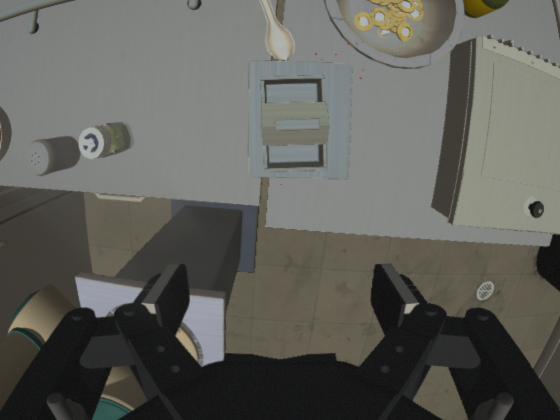

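The wrist view shows the stand top from (249,62) to (350,178) and the saddle's roof from (262,102) to (328,145), with the handle near (298,124). I'll enlarge it to measure.

Run:
```python
import cv2,pickle
s,T=pickle.load(open("w1.pkl","rb"))
im=cv2.resize(s["pixels"][55:185,240:360,::-1],None,fx=5,fy=4.6,interpolation=cv2.INTER_CUBIC)
cv2.imwrite("pics/c2.png",cv2.convertScaleAbs(im,alpha=1.5,beta=0)); print(im.shape)
```

```text
(598, 600, 3)
```

View pics/c2.png

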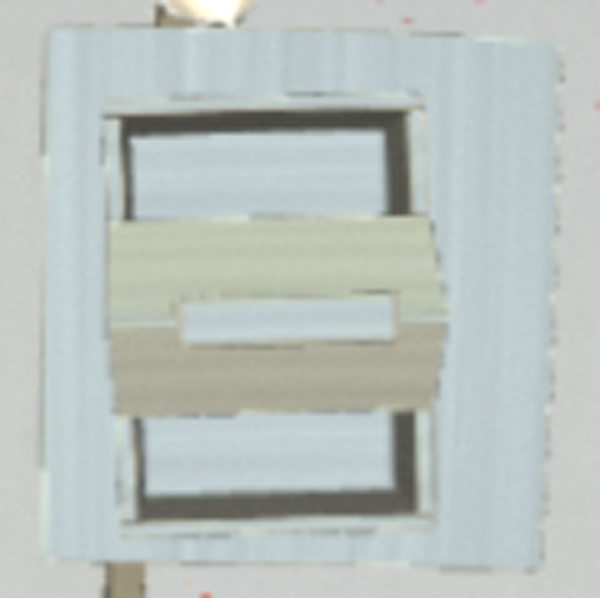

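Run:
```python
from h import *
np.set_printoptions(precision=4,suppress=True)
s,T=pickle.load(open("w1.pkl","rb"))
def P(x,y,z):
    c,r=wray(s,T,240+x/5-.4,55+y/4.6-.4);return c+r*(z-c[2])/r[2]
for n,z,L in(("handle",.21,((182,302),(395,293),(397,338),(184,346))),("rim",.145,((105,113),(424,101),(435,525),(122,535))),("stand",.09,((46,28),(556,40),(540,570),(46,558)))):
    A=np.array([P(x,y,z) for x,y in L]);m=A.mean(0)
    dy=A[0]+A[3]-A[1]-A[2];print(n,m,"len y",np.linalg.norm(dy)/2,"len x",np.linalg.norm(A[0]+A[1]-A[2]-A[3])/2,"yaw",np.degrees(np.arctan2(-dy[0],dy[1])),
     np.degrees(np.arctan2(*(A[0]+A[1]-A[2]-A[3])[[1,0]])))
```

```text
handle [ 0.4682 -0.2505  0.21  ] len y 0.0379631461371937 len x 0.008706551808639626 yaw 8.008807609336952 7.626646352804016
rim [ 0.4673 -0.2503  0.145 ] len y 0.06934604570227076 len x 0.10198770822932549 yaw 7.5868318750233295 6.9307514157850125
stand [ 0.4731 -0.2592  0.09  ] len y 0.1281794368217874 len x 0.14880547472538755 yaw 4.070492460351321 4.493546629328944
```

Run:
```python
from h import *
from cell import manip
np.set_printoptions(precision=3,suppress=True)
q,M=quat(np.radians(40),np.radians(7.6));g=np.array([.468,-.2504,.194])+.021*M[:,2]
def show(k):
    s=manip.get_state();print(k,round(s["t"],2),s["position"],"F",s["contact_force"],"T",s["wrist_torque"],"w",s["grip_width"],s["grip_force"])
manip.move_ptp(g-.11*M[:,2],q);show("pre")
manip.move_straight(g,velocity=.08);show("at")
manip.command_gripper(.03,60);show("closed")
manip.move_straight(g+[0,0,.02],velocity=.05);manip.wait(.3);show("up2")
manip.move_straight(g+[0,0,.15],velocity=.12);manip.wait(.2);show("up")
s=manip.snapshot("scene");cv2.imwrite("pics/s1.png",s["pixels"][:,:,::-1])
w=manip.snapshot("wrist");cv2.imwrite("pics/w2.png",w["pixels"][:,:,::-1]);pickle.dump((s,w,pose(manip.get_state())),open("d2.pkl","wb"))
```

```text
pre 2.56 [ 0.411 -0.259  0.263] F [0.127 0.019 1.168] T [-0.052  0.304  0.017] w 0.08554401830804306 0.0
at 4.08 [ 0.481 -0.249  0.178] F [ 0.231 -0.055 -0.11 ] T [-0.012  0.312  0.009] w 0.08524261343658306 0.0
closed 4.58 [ 0.481 -0.249  0.178] F [-1.906  1.11   2.591] T [-0.071  0.179  0.098] w 0.0390989086124368 61.10606174916029
up2 5.42 [ 0.481 -0.248  0.198] F [-0.387 -1.361 -3.407] T [-0.1    0.703  0.047] w 0.03913533782716791 60.57845614850521
up 6.86 [ 0.481 -0.248  0.327] F [ 0.641  0.355 -4.214] T [-0.077  0.773 -0.017] w 0.03922025065374193 60.59115841984749
```

View pics/s1.png

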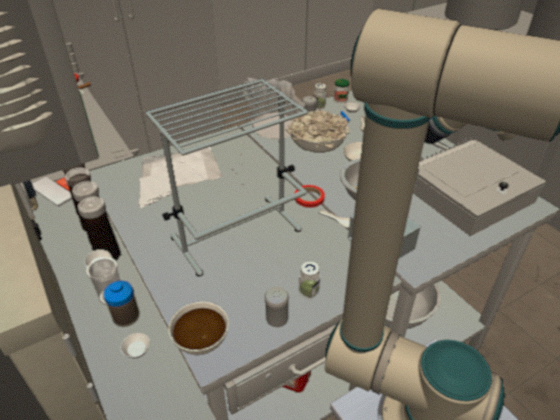

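View pics/w2.png

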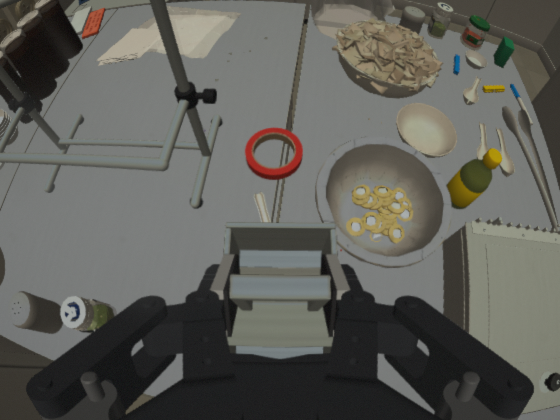

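The saddle is held upright at (280,290) in the wrist view. The rail shows there too, with its right corner at about (165,162). I'll carry it to in front of the rail and refine the rail's height.

Run:
```python
from h import *
from cell import manip
np.set_printoptions(precision=4,suppress=True)
s,w,T=pickle.load(open("d2.pkl","rb"));d=pickle.load(open("d0.pkl","rb"))
t=d["top"]
print(tri([wray(w,T,165,163),ray(t,334.3,180)]),tri([wray(w,T,165,163),ray(s,304.1,192.7)]))
print(tri([wray(w,T,165,163),ray(t,334.3,180),ray(s,304.1,192.7)]))
q,M=quat(np.radians(40),np.radians(1.5))
g=np.array([.47,.078,.30])+.021*M[:,2]
manip.move_straight(g,q,velocity=.2);manip.wait(.2)
st=manip.get_state();print(st["t"],st["position"],st["contact_force"],st["wrist_torque"],st["q"])
w=manip.snapshot("wrist");t=manip.snapshot("top");pickle.dump((w,pose(st),t),open("d3.pkl","wb"))
tc=cv2.resize(t["pixels"][110:260,200:360],(400,375),interpolation=cv2.INTER_CUBIC)
wc=np.zeros((375,400,3),np.uint8);wc[:300]=cv2.resize(w["pixels"],(400,300),interpolation=cv2.INTER_AREA)
cv2.imwrite("pics/c3.png",np.hstack([tc,wc])[:,:,::-1])
```

```text
(array([ 0.6279, -0.0862,  0.1602]), [np.float64(0.0027408382091084825), np.float64(0.0027408382091084946)]) (array([ 0.6311, -0.0861,  0.1564]), [np.float64(0.0013901472829854114), np.float64(0.0013901472829855946)])
(array([ 0.6285, -0.0856,  0.1579]), [np.float64(0.003085685541497693), np.float64(0.0026185017099234534), np.float64(0.0007430041726143417)])
9.4667 [0.4835 0.078  0.2839] [ 0.0169  0.0343 -4.7096] [-0.0159  0.7862  0.0395] [ 0.0104 -0.2092  2.0995  0.0185  0.5534  1.5438]
```

View pics/c3.png

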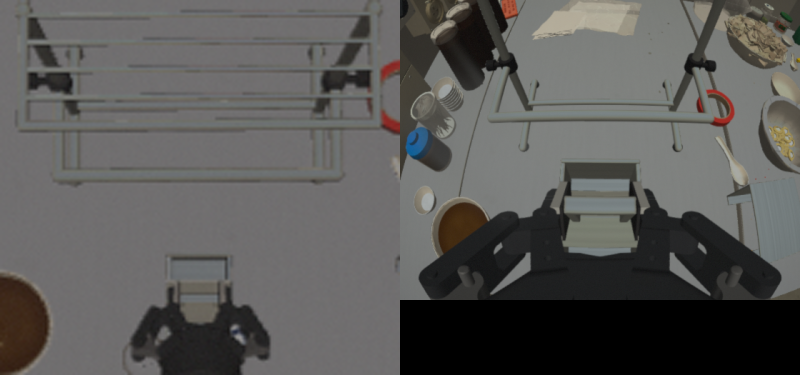

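The top crop shows the rail at crop row 176 and the saddle in front of it. The wrist view shows the whole rail, about (126,165) to (466,171) in full-picture pixels. I'll measure the rail rows by brightness profile.

Run:
```python
from h import *
np.set_printoptions(precision=4,suppress=True)
w,T,t=pickle.load(open("d3.pkl","rb"))
def band(im,c,r0,r1):
    g=cv2.cvtColor(im,cv2.COLOR_RGB2LAB).astype(float)
    p=g[r0:r1,c-2:c+3].mean(1); return p
g=lambda p:" ".join("%d/%d"%(a,b) for a,b in zip(p[:,0],p[:,1]))
for c in(180,300,420): print("w",c,158,g(band(w["pixels"],c,158,180)))
for c in(240,280,320): print("t",c,172,g(band(t["pixels"],c,172,190)))
```

```text
w 180 158 137/124 138/124 138/124 136/125 135/124 133/124 130/124 124/125 116/125 105/126 90/126 76/126 80/126 99/126 107/126 107/125 108/126 109/126 108/126 109/126 109/126 108/126
w 300 158 138/124 137/125 136/124 135/124 133/124 130/125 124/125 114/125 103/125 89/126 76/126 91/127 125/126 136/126 138/126 138/126 138/126 137/127 138/126 137/126 137/126 137/126
w 420 158 123/126 138/123 137/124 137/125 137/124 136/124 134/124 133/123 130/124 124/125 115/126 104/126 89/126 73/126 92/126 132/127 136/126 136/126 136/126 136/126 136/126 136/126
t 240 172 119/129 119/129 119/129 120/129 118/128 109/127 120/126 120/127 119/126 113/125 97/128 119/128 119/129 119/129 119/129 119/129 120/128 118/129
t 280 172 120/128 119/128 120/129 119/129 117/129 109/128 120/125 120/127 118/126 111/126 94/128 119/129 119/129 119/128 120/129 120/128 119/129 119/129
t 320 172 119/129 119/129 119/129 119/129 119/128 118/128 120/127 120/126 117/126 106/129 94/128 119/129 119/128 119/129 119/129 119/129 119/129 119/129
```

Run:
```python
from h import *
np.set_printoptions(precision=4,suppress=True)
w,T,t=pickle.load(open("d3.pkl","rb"))
L=cv2.cvtColor(w["pixels"],cv2.COLOR_RGB2LAB).astype(float)
for c in(180,300,420): print(c,140,L[140:162,c-2:c+3,0].mean(1).astype(int), (L[140:162,c-2:c+3,1].mean(1)).astype(int))
low={180:169.9,300:168.8,420:171.8}
# top-image rail plane: rays through row ~179.7 ; solve x,z for wrist centre rows
n_t=np.cross(ray(t,240,179.7)[1],ray(t,320,179.4)[1]);c0=ray(t,240,179.7)[0]
for c,l in low.items():
  for h in(12,13,14,15,16):
    o,r=wray(w,T,c,l-h/2);k=n_t@(c0-o)/(n_t@r);X=o+k*r;print(c,h,X,"dia",h/325.2*k)
```

```text
180 140 [108 103 105 110 114 111  99  77  60  61  61  63  65  65  74 111 135 138
 137 138 138 136] [125 125 125 125 124 125 126 126 126 127 127 126 126 126 126 126 123 123
 124 124 124 125]
300 140 [138 138 136 130 113  90  90 133 137 137 138 137 137 134 130 137 138 138
 138 137 136 135] [123 124 124 124 126 126 126 127 126 126 126 126 126 126 125 123 123 124
 124 125 124 124]
420 140 [ 78  77  76  77  76  74  73  72  71  66  63  60  58  51  47  44  47  73
 123 138 137 137] [150 151 153 156 158 160 161 163 163 163 161 161 160 157 155 153 150 138
 126 123 124 125]
180 12 [0.6223 0.1865 0.1573] dia 0.012872185849338821
180 13 [0.6221 0.1861 0.1587] dia 0.013891341787581472
180 14 [0.6218 0.1857 0.16  ] dia 0.014902739721958668
180 15 [0.6216 0.1853 0.1614] dia 0.015906475691654168
180 16 [0.6214 0.1849 0.1627] dia 0.01690264420517812
300 12 [0.6249 0.061  0.1574] dia 0.012286649752951672
300 13 [0.6247 0.061  0.1587] dia 0.013261093281380401
300 14 [0.6244 0.0611 0.16  ] dia 0.014228357702498287
300 15 [0.6242 0.0612 0.1613] dia 0.015188529324960252
300 16 [0.624  0.0613 0.1626] dia 0.01614169312378755
420 12 [ 0.6274 -0.0701  0.1584] dia 0.013436313963462659
420 13 [ 0.6272 -0.0695  0.1598] dia 0.014498466876509587
420 14 [ 0.6269 -0.0689  0.1612] dia 0.015552293674017972
420 15 [ 0.6267 -0.0683  0.1626] dia 0.01659790015210963
420 16 [ 0.6264 -0.0677  0.164 ] dia 0.017635390373660655
```

Run:
```python
from h import *
from cell import manip
np.set_printoptions(precision=3,suppress=True)
q,M=quat(np.radians(40),np.radians(1.15));off=.021*M[:,2]
def F(n=4):
    a=[]
    for _ in range(n): manip.wait(.03);a.append(manip.get_state()["contact_force"])
    return np.mean(a,0)
X,Y=.6238,.0785
manip.move_straight(np.array([.53,Y,.292])+off,q,velocity=.1)
f0=F();print("f0",f0)
ok=True
for x in(.555,.58,.605,X):
    manip.move_straight(np.array([x,Y,.29])+off,velocity=.08);f=F(2);print(x,f)
    if np.abs(f-f0).max()>3: ok=False;print("STOP");break
if ok:
  for z in(.275,.26,.245,.23,.22,.214):
    manip.move_straight(np.array([X,Y,z])+off,velocity=.06);f=F(2);print(z,f)
    if np.abs(f-f0).max()>2.5: ok=False;print("STOP");break
st=manip.get_state();print(st["t"],st["position"],st["q"],ok)
w=manip.snapshot("wrist");t=manip.snapshot("scene");pickle.dump((w,pose(st),t),open("d4.pkl","wb"))
cv2.imwrite("pics/c4.png",np.hstack([cv2.resize(t["pixels"][120:300,120:360],(400,300),interpolation=cv2.INTER_CUBIC),cv2.resize(w["pixels"],(400,300),interpolation=cv2.INTER_AREA)])[:,:,::-1])
```

```text
f0 [-0.032  0.139 -4.458]
0.555 [-0.395  0.488 -4.635]
0.58 [-0.462  0.109 -4.62 ]
0.605 [-0.447  0.29  -4.52 ]
0.6238 [-0.725  0.49  -5.071]
0.275 [ 0.302 -0.247 -3.594]
0.26 [-0.321  0.079 -3.436]
0.245 [-0.055  0.297 -3.96 ]
0.23 [ 0.423  0.254 -4.282]
0.22 [ 0.095 -0.43  -3.31 ]
0.214 [-0.133 -0.359 -3.992]
15.075 [0.637 0.079 0.198] [0.012 0.138 2.019 0.019 0.286 1.546] True
```

View pics/c4.png

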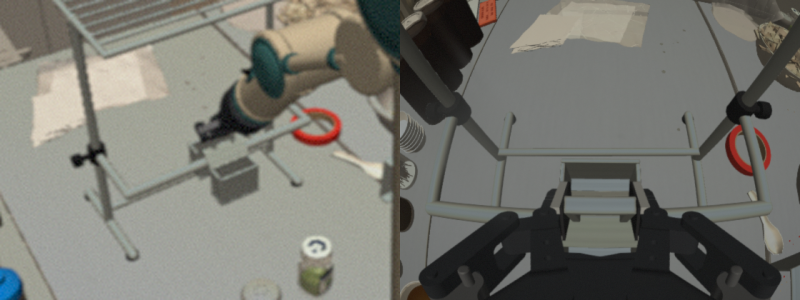

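The saddle straddles the rail. In the left crop one pocket is in front at (235,185) and one behind at (200,150), and nothing is touching. Now I'll lower it in 1 mm steps by feel.

Run:
```python
from h import *
from cell import manip
np.set_printoptions(precision=3,suppress=True)
q,M=quat(np.radians(40),np.radians(1.15));off=.021*M[:,2]
def F(n=5):
    a=[]
    for _ in range(n): manip.wait(.03);a.append(manip.get_state()["contact_force"])
    return np.mean(a,0)
X,Y=.6238,.0785;f0=F();print("f0",f0);z=.214;ok=False
while z>.193:
    z-=.001;manip.move_straight(np.array([X,Y,z])+off,velocity=.015);f=F(3);print(round(z,4),f,round(manip.get_state()["position"][2],4))
    if f[2]>1.0 or np.abs(f[:2]-f0[:2]).max()>6: ok=True;break
st=manip.get_state();print(st["t"],st["position"],st["wrist_torque"],ok)
```

```text
f0 [ 0.162 -0.615 -4.83 ]
0.213 [ 0.127  0.051 -4.545] 0.1969
0.212 [-0.272 -0.246 -4.502] 0.1959
0.211 [-0.145 -0.261 -4.711] 0.1949
0.21 [ 0.163 -0.499 -5.075] 0.1939
0.209 [ 0.606  0.031 -4.534] 0.1929
0.208 [-0.07   0.219 -4.526] 0.1919
0.207 [ 0.352  0.189 -4.187] 0.1909
0.206 [ 0.05  -0.212 -4.956] 0.1899
0.205 [-1.462  0.168 -1.361] 0.1894
0.204 [-5.509 -0.994  3.859] 0.1893
18.8417 [0.638 0.079 0.189] [0.15  0.745 0.031] True
```

Rail contact is felt, but the force is sideways (−x), so only one roof flank bears and the saddle sits slightly too far in +x. I'll centre it by force before releasing.

Run:
```python
from h import *
from cell import manip
np.set_printoptions(precision=3,suppress=True)
q,M=quat(np.radians(40),np.radians(1.15));off=.021*M[:,2]
def F(n=3):
    a=[]
    for _ in range(n): manip.wait(.03);a.append(manip.get_state()["contact_force"])
    return np.mean(a,0)
X,Y,z=.6238,.0785,.204;ok=False
for i in range(22):
    f=F();p=manip.get_state()["position"];print(round(X,4),round(z,4),f,p)
    if f[2]>0 and abs(f[0])<2.0: ok=True;break
    if abs(f[0])>=2.0: X+=.0008*np.sign(f[0])
    elif f[2]<=0: z-=.0007
    manip.move_straight(np.array([X,Y,z])+off,velocity=.015)
st=manip.get_state();print(st["t"],st["wrist_torque"],ok)
```

```text
0.6238 0.204 [-5.073 -0.656  4.203] [0.638 0.079 0.189]
0.623 0.204 [-3.024 -0.18   3.551] [0.637 0.079 0.189]
0.6222 0.204 [1.845 0.402 2.561] [0.637 0.079 0.189]
19.6417 [ 0.03  -0.166  0.172] True
```

Run:
```python
from h import *
from cell import manip
np.set_printoptions(precision=3,suppress=True)
q,M=quat(np.radians(40),np.radians(1.15))
def show(k):
    s=manip.get_state();print(k,round(s["t"],2),s["position"],"F",s["contact_force"],"w",round(s["grip_width"],4),s["grip_force"]);return s
manip.command_gripper(.055);show("half");manip.command_gripper(.085);manip.wait(.3);s=show("open")
p=s["position"]
manip.move_straight(p-.06*M[:,2],velocity=.08);show("b1")
manip.move_straight(p-.15*M[:,2]-[.05,0,0],velocity=.15);manip.wait(.3);st=show("b2")
w=manip.snapshot("wrist");t=manip.snapshot("scene")
cv2.imwrite("pics/c5.png",np.hstack([cv2.resize(t["pixels"][150:270,170:330],(400,300),interpolation=cv2.INTER_CUBIC),cv2.resize(w["pixels"][100:340,120:440],(400,300),interpolation=cv2.INTER_AREA)])[:,:,::-1])
```

```text
half 19.94 [0.635 0.079 0.187] F [-0.205 -1.067 -0.427] w 0.0551 0.0
open 20.65 [0.636 0.079 0.188] F [ 0.57  -0.635  0.297] w 0.085 0.0
b1 21.55 [0.597 0.078 0.234] F [-0.457  0.609 -0.274] w 0.0848 0.0
b2 22.85 [0.49  0.077 0.302] F [ 0.08  -0.252  0.399] w 0.0851 0.0
```

View pics/c5.png

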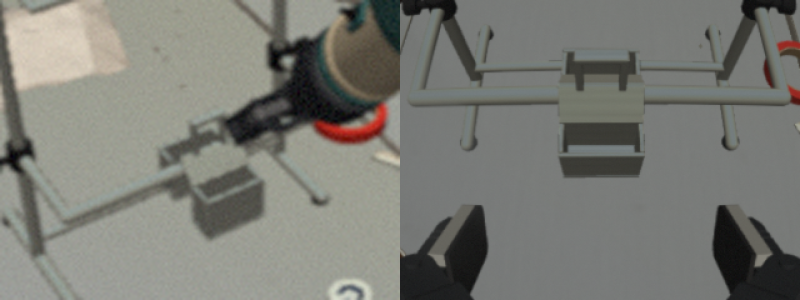

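The saddle hangs upright on the rail, centred at about (601,97) in the wrist crop. One pocket is in front and one behind, and the gripper is clear of it. Handing in.

```bash
python3 -c "
from cell import manip
print(manip.close_job())"
```

```text
the job is handed in; nothing more can be done
None
```

The saddle hangs upright over the middle of the rail, one pocket in front and one behind, let go only after the rail was felt carrying it; the gripper is clear and the job was handed in at about 23 s of the 48 s allowed (no verdict was returned).

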